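# Hook the sprung stock pusher open

## Task

The spring-loaded pusher of the display lane must be held open so that the lane can be restocked. Take the double-ended hook off the small tin, put its long prong down through the hole in the pusher's flat tab and with it pull the pusher all the way out to its stop, then lower the short prong behind the fixed crossbar, so that the hook alone keeps the pusher open, lying level on tab and crossbar, and let go. Leave the mug, bowl, jar and cup around it where they stand.

Things in the scene. Friction and masses are not known exactly. Their poses are not given: they have to be found in the camera images.
- pusher (a joint): travel of the sprung pusher in m: 0 = home (spring holds it there), 0.100 = at its stop, fully out. A spring pulls it home with about 2.4 N at home, 4.4 N at the stop. It moves along the +x axis of crossbar.
- tab_hole (a point): centre of the 28 mm round hole, at the top face of the pusher's flat level aluminium tab (115 x 56 mm, 5 mm thick, top 70 mm above the table; the tab ends 28.5 mm beyond the hole centre on the pull side). Free space under it down to 15 mm above the table. x axis = direction in which the pusher is pulled out, z up. Moves with the pusher.
- crossbar (a point): middle of the fixed level steel crossbar at the pull end of the lane: round, 10 mm thick, 100 mm long along its y axis, top 70 mm above the table (level with the tab), on two end posts. x axis = pull direction. 214 mm along x from the hole at home, 114 mm at the stop: there the pulling hook's short prong is 7 mm clear beyond the bar. Hooked on, the pusher rests at about 0.093 m.
- hook_grip (a point): centre of the beech handle (70 x 20 x 34 mm: long, wide, tall) of the loose hook, about 160 g: a flat dark steel strap 134 x 16 x 8 mm under the handle (underside 25 mm below this point) with two round 8 mm prongs pointing down, 120 mm apart. x axis = along the strap from the long prong (x = -60 mm) to the short one (x = +60 mm), z up. At the start it lies level across the tin.
- hook_long_tip (a point): tip of the long prong, 45 mm below the strap's underside; -60, 0, -70 mm from hook_grip in its axes
- hook_short_tip (a point): tip of the short prong, 20 mm below the strap's underside; 60, 0, -45 mm from hook_grip in its axes
- tin: fixed open steel tin on which the hook lies: 84 mm along its x (along the strap), 60 mm wide, rim 65 mm above the table; origin at the centre of its underside. A prong hangs down outside each end.
- lane: fixed display lane, dark steel base 380 x 140 x 8 mm, length along x; base from x = -195 to +185 mm, origin on its underside; x axis = pull direction. Clear side walls 53 mm high only from x = -190 to -15 mm, a cardboard box of stock at the closed end.
- mug: white ceramic mug, 80 mm across, 90 mm tall; origin at the centre of its underside. A bystander: leave it alone
- bowl: terracotta bowl, 120 mm across, 50 mm tall; origin at the centre of its underside. A bystander: leave it alone
- jar: glass jar with steel cap, 72 mm across, 100 mm tall; origin at the centre of its underside. A bystander: leave it alone
- tumbler: white cup without handle, 72 mm across, 90 mm tall; origin at the centre of its underside. A bystander: leave it alone
Mind the look-alikes: they are no part of the job. Leave any turquoise look-alike of the part that bears hook_grip alone.

How it is judged:
By the outcome, as a careful person would: the job done as asked, in the order asked, and still so for the second after the job is handed in, with the robot touching nothing.
It also fails if it takes over 45 s, if anything falls off the work surface, if the arm or the gripper's body presses on something with over 40 N, if the wrist force passes 120 N, or if a joint passes its speed limit or range.

## Robot

A 6-joint arm with a two-finger parallel gripper is mounted at the origin on the work surface. World frame = base frame: x ahead of the robot, y to its left, z up, the work surface at z = 0. Lengths are in m, angles in rad, forces in N, time in s.
With the tool pointing down it reaches from about 0.275 to 0.875 m from the base axis. Payload 12.5 kg.
Tool frame: the origin (TCP) lies at the very end of the fingers, on their centre line; the grasp point (between the pads) lies 19 mm behind it; x points along the fingers, y is the direction in which the jaws open and shut, and the axes are right-handed (so a half turn about x gives the same grasp; the last joint's range is limited). The gripper opens to 85 mm and grips with 20 to 120 N. Pads are 22 mm wide; open, the fingers measure 114 mm over their backs; the gripper's body (76 mm by 85 mm) begins 54 mm behind the grasp point. The pads swing forward as they close: fully open they stand 13 mm farther back than shut.
Start: joints at [1.194, 0.351, 1.652, -0, 1.139, -0.085], TCP at [0.158, 0.527, 0.231] pointing down, gripper open.
Joint ranges: [-2.75, 2.75], [-0.79, 2.1], [0.01, 2.65], [-1.57, 4.71], [0.07, 3.14], [-2.87, 2.87]. Speed limits (rad/s): [2.22, 2.22, 2.79, 3.14, 3.14, 3.14].

## Interface

Orientations are given as a 3x3 rotation matrix whose columns are the frame's x, y, z axes.
In Python, from bench import manip gives the robot as it stands. Calls block until the motion is done:
- manip.move_ptp(position, orientation): joint-space move of the TCP to a pose.
- manip.move_l(position, attitude=None, max_speed=0.15): straight line of the TCP; attitude=None keeps the orientation; max_speed is the mean speed in m/s.
- manip.move_j(angles): joint-space move.
- manip.set_gripper(opening, effort=None): opening from 0.0 (shut) to 1.0 (fully open); effort is the grip in N (None keeps the last); returns when the fingers have stopped.
- manip.dwell(seconds).
- manip.inverse_kinematics(position, orientation): joint angles nearest the present ones, or None.
- manip.grab_frame(name): name is "scene" or "top"; returns (picture, depth): 480x640x3 uint8, red, green, blue; 480x640 float32, m along the optical axis (not along the pixel's ray), 0 where there is no reading.
- manip.get_calibration(name): a dict with "camera_matrix" (3x3 intrinsics, pixels), "k1" (the pictures are not rectified: a ray, as slopes to the right and down, at radius r is drawn at 1 + k1 r^2 times it, then the intrinsics apply), "R" (3x3) and "t" (3): a world point X has camera coordinates R X + t. Camera axes: x right, y down, z forward; pixel columns grow to the right and rows downward; lengths in m; the calibration is good to about 2 mm. A picture is of the moment at which its call begins. get_calibration takes no time and is no camera call.
A pose or a line that the arm cannot do raises manip.Unreachable and nothing moves.
- manip.sign_off(): hands the job in, once; it reports no verdict.
Trained networks look in the newest picture that a camera, given by its name, has taken for a name from the list of things; names that differ only in an ending like _2 or _b are one class to them, and where a whole thing is asked for, a point or a joint stands for the part that bears it (a point fixed in the world has none). Each returns a list of dicts, best first, with "confidence" (0 to 1); they miss things now and then, are a little off and sometimes report something else, mostly with a low value. They report only what shows in the picture. A call takes as long as a camera call. They do not tell look-alikes from the thing itself.
- manip.look_for(camera, name): "at" ([x, y, z] in m, in world coordinates, good to about 4 mm: the middle of the surface that is visible of it).
Readings, each from a call of its own:
- manip.current_time(): time.
- manip.current_qpos(): joint angles.
- manip.current_joint_vel(): joint speeds.
- manip.current_joint_torque(): joint torques, N m.
- manip.current_ee_pos(): TCP position.
- manip.current_tcp_rot(): TCP orientation.
- manip.current_force(): force on the tool from outside, world axes, zero at the start.
- manip.current_ft_torque(): the same for the moment, N m.
- manip.current_grip_width(): opening from 0.0 (shut) to 1.0 (fully open).
Only numpy, scipy, OpenCV 4.12 (cv2) and the standard library are available. Lean on these libraries where they do the work, as an engineer would, in place of code of your own. Each camera call takes 0.05 s, during which the arm holds its last target.

## Working session

There is one attempt and no reset: what is moved stays moved. The work goes in short steps, each a Python script; the robot and the scene stay as the last script left them, time stands still between calls to the robot, and variables do not carry over. Pictures are saved under pics/ and viewed, and the job is handed in when it is done.

```bash
ls; mkdir -p pics; python3 - <<'E'
from bench import manip
import cv2,numpy as np
for n in("scene","top"):
    p,d=manip.grab_frame(n); cv2.imwrite(f"pics/{n}0.png",p[:,:,::-1]); np.savez(f"/tmp/{n}0.npz",p=p,d=d)
    c=manip.get_calibration(n); print(n,c)
    for k in ["hook_grip","tab_hole","crossbar","tin","lane","hook_long_tip","hook_short_tip","mug","bowl","jar","tumbler"]:
        print(k,[(np.round(r["at"],3).tolist(),round(r["confidence"],2)) for r in manip.look_for(n,k)])
print(manip.current_time())
E
```

```text
pics
scene {'camera_matrix': array([[551.1296675 ,   0.        , 319.13840927],
       [  0.        , 551.1296675 , 240.84500627],
       [  0.        ,   0.        ,   1.        ]]), 'k1': 0.028134935087905176, 'R': array([[ 0.88235978,  0.47010707, -0.02098956],
       [ 0.32720845, -0.6449829 , -0.69060241],
       [-0.33819498,  0.60249183, -0.72292998]]), 't': array([-0.41438133, -0.15335308,  1.41783738])}
hook_grip [([0.285, -0.37, 0.018], 0.74), ([0.488, -0.369, 0.099], 0.72)]
tab_hole [([0.579, 0.226, 0.068], 0.64), ([0.492, -0.368, 0.1], 0.26)]
crossbar [([0.589, 0.101, 0.008], 0.6)]
tin [([0.476, -0.358, 0.037], 0.96)]
lane [([0.589, 0.1, 0.006], 0.57), ([0.578, 0.225, 0.072], 0.39)]
hook_long_tip [([0.286, -0.367, 0.017], 0.96), ([0.49, -0.367, 0.096], 0.77)]
hook_short_tip [([0.49, -0.372, 0.096], 0.95), ([0.285, -0.366, 0.018], 0.57)]
mug [([0.398, -0.124, 0.057], 0.9)]
bowl [([0.365, 0.275, 0.03], 0.79)]
jar [([0.67, -0.319, 0.089], 0.72), ([0.591, 0.101, 0.01], 0.47)]
tumbler [([0.391, -0.007, 0.062], 0.57)]
top {'camera_matrix': array([[616.26831736,   0.        , 31
[... 250 characters left out ...]
, -1.32729959e-01],
       [ 1.32705929e-01,  2.52777791e-03, -9.91152232e-01]]), 't': array([-0.0726634 ,  0.46941004,  1.28428105])}
hook_grip [([0.278, -0.359, 0.023], 0.83), ([0.461, -0.35, 0.103], 0.78)]
tab_hole [([0.562, 0.212, 0.069], 0.73)]
crossbar [([0.58, 0.108, 0.01], 0.73)]
tin [([0.476, -0.342, 0.023], 0.83)]
lane [([0.583, 0.102, 0.013], 0.6), ([0.38, 0.259, 0.023], 0.57)]
hook_long_tip [([0.269, -0.358, 0.023], 0.88), ([0.464, -0.351, 0.103], 0.79)]
hook_short_tip [([0.466, -0.354, 0.102], 0.76), ([0.28, -0.359, 0.023], 0.72)]
mug [([0.396, -0.113, 0.003], 0.67)]
bowl [([0.376, 0.26, 0.025], 0.81)]
jar [([0.65, -0.292, 0.098], 0.63)]
tumbler [([0.4, 0.009, 0.024], 0.85)]
1.2
```

View pics/scene0.png

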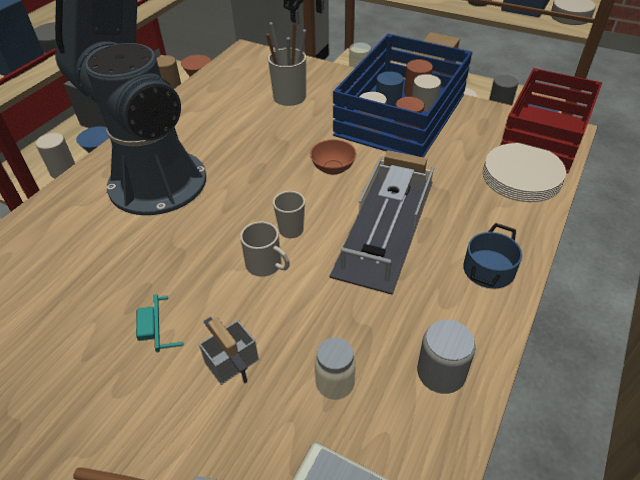

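View pics/top0.png

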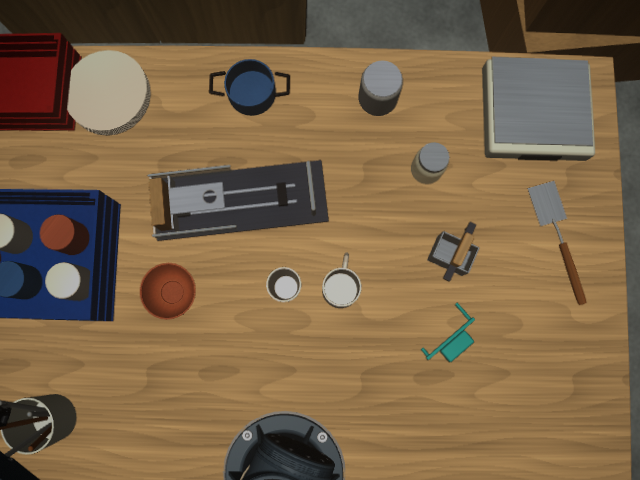

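```bash
cat > h.py <<'E'
import cv2,numpy as np
from bench import manip
def calib(n):
    c=manip.get_calibration(n); return c["camera_matrix"],c["k1"],np.array(c["R"]),np.array(c["t"])
def proj(n,X):
    K,k,R,t=calib(n); rv,_=cv2.Rodrigues(R)
    return cv2.projectPoints(np.atleast_2d(np.asarray(X,float)),rv,t,K,np.array([k,0,0,0.]))[0].reshape(-1,2)
def onz(n,uv,z):
    K,k,R,t=calib(n); q=cv2.undistortPoints(np.array(uv,float).reshape(-1,1,2),K,np.array([k,0,0,0.])).reshape(-1,2)
    o=-R.T@t; d=np.c_[q,np.ones(len(q))]@R
    return o+d*((z-o[2])/d[:,2])[:,None]
def cloud(n,d):
    K,k,R,t=calib(n); v,u=np.mgrid[:480,:640]
    q=cv2.undistortPoints(np.stack([u,v],-1).reshape(-1,1,2).astype(float),K,np.array([k,0,0,0.])).reshape(480,640,2)
    P=np.dstack([q,np.ones((480,640))])*d[...,None]
    X=(P-t)@R; X[d==0]=np.nan
    return X
def crop(p,u0,v0,u1,v1,s,f):
    cv2.imwrite(f,cv2.resize(p[v0:v1,u0:u1,::-1],None,fx=s,fy=s,interpolation=cv2.INTER_CUBIC))
E
python3 - <<'E'
from h import *
a=np.load("/tmp/scene0.npz");b=np.load("/tmp/top0.npz")
crop(a["p"],180,290,290,400,5,"pics/c1.png")
crop(b["p"],410,210,500,300,6,"pics/c2.png")
crop(b["p"],140,150,340,250,4,"pics/c3.png")
crop(a["p"],320,140,450,300,4,"pics/c4.png")
E
```

```text
(no output)
```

View pics/c1.png

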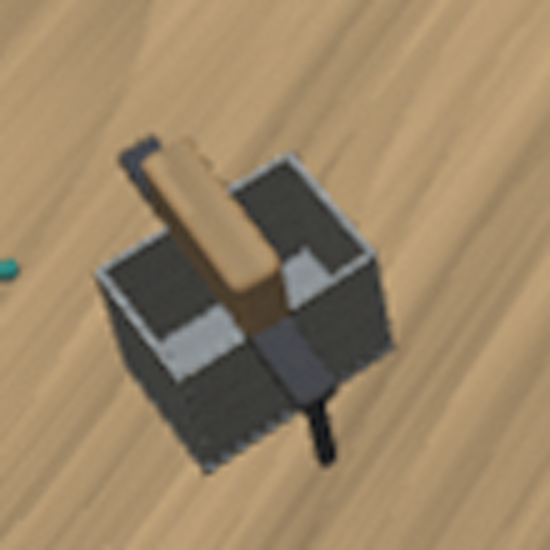

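View pics/c2.png

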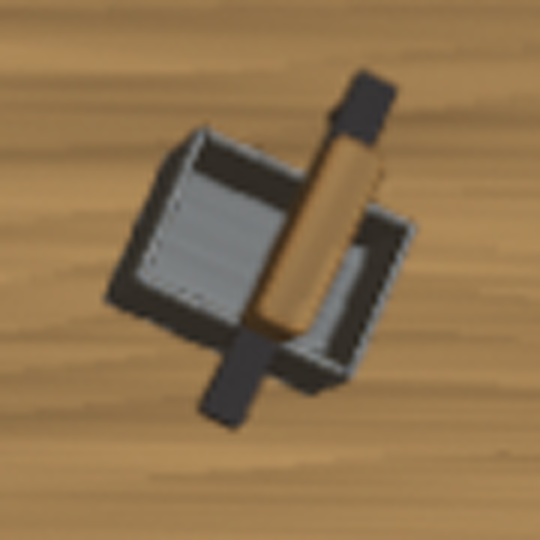

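View pics/c3.png

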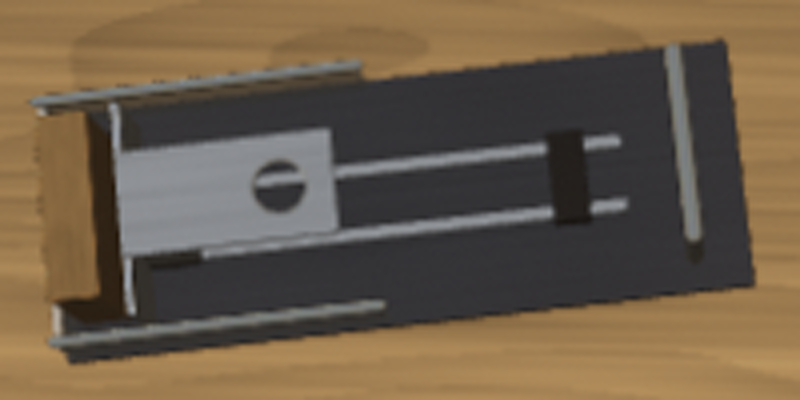

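View pics/c4.png

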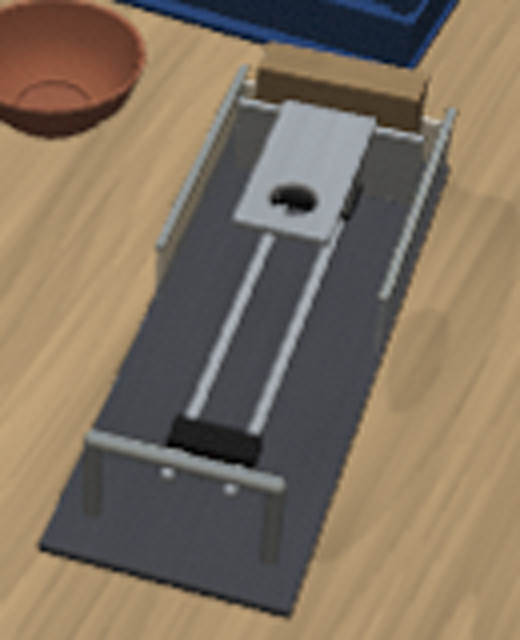

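```bash
python3 - <<'E'
from h import *
for n in("scene","top"):
    a=np.load(f"/tmp/{n}0.npz"); X=cloud(n,a["d"]); p=a["p"].astype(int)
    print(n,"table z",np.nanmedian(X[300:330,350:400].reshape(-1,3)[:,2]) )
    m=(abs(X[...,0]-.48)<.12)&(abs(X[...,1]+.36)<.12)&(X[...,2]>.085)&(X[...,2]<.13)
    P=X[m]; print("handle",len(P),np.median(P,0),P[:,2].min(),P[:,2].max())
    T=P[P[:,2]>np.percentile(P[:,2],50)-.003]
    (c,s,ang)=cv2.minAreaRect((T[:,:2]*1000).astype(np.float32)); print(c,s,ang, np.median(T[:,2]))
    # tab
    m=(abs(X[...,0]-.575)<.12)&(abs(X[...,1]-.22)<.16)&(X[...,2]>.06)&(X[...,2]<.08)
    # brightness and grey
    P=X[m]; print("tab",len(P),cv2.minAreaRect((P[:,:2]*1000).astype(np.float32)),np.median(P[:,2]))
    m=(abs(X[...,0]-.59)<.12)&(abs(X[...,1]-.0)<.06)&(X[...,2]>.055)&(X[...,2]<.085)
    P=X[m]; print("bar",len(P),cv2.minAreaRect((P[:,:2]*1000).astype(np.float32)),np.median(P[:,2]),P[:,2].max())
E
```

```text
scene table z -0.0008712568869914657
handle 537 [ 0.47539636 -0.36384231  0.10483138] 0.08517187846153794 0.11038807634961476
(470.08026123046875, -359.3658752441406) (22.19894027709961, 71.54215240478516) 64.89019012451172 0.10563569976127385
tab 1326 ((558.1791381835938, 271.49346923828125), (112.06642150878906, 277.1558837890625), 21.66020965576172) 0.06878607365968907
bar 270 ((605.0027465820312, -46.99952697753906), (108.0250015258789, 12.49290943145752), 7.7882232666015625) 0.06683656928153245 0.0726958239081319
top table z 0.00042454500047564575
handle 370 [ 0.46617029 -0.35368932  0.10591568] 0.0853307873383356 0.11606716920660085
(467.4462585449219, -354.5939636230469) (20.4451961517334, 69.39562225341797) 63.99039077758789 0.10687392468590665
tab 1568 ((552.8240966796875, 267.8563232421875), (139.55441284179688, 261.4490051269531), 12.949183464050293) 0.06976203127198305
bar 238 ((601.7310180664062, -43.019100189208984), (108.67559814453125, 9.927803039550781), 7.692291259765625) 0.06865859451514834 0.07615046490045237
```

```bash
cat >> h.py <<'E'
def fr(c,yaw,pts):
    c=np.asarray(c,float); ct,st=np.cos(yaw),np.sin(yaw); R=np.array([[ct,-st,0],[st,ct,0],[0,0,1]])
    return np.atleast_2d(pts)@R.T+c
def hookpts():
    L=[]
    bx=lambda x0,x1,y,z:[(x0,-y,z),(x1,-y,z),(x1,y,z),(x0,y,z)]
    return [bx(-.035,.035,.01,.017),bx(-.067,.067,.008,-.017),bx(-.067,.067,.008,-.025)],[[(-.06,0,-.025),(-.06,0,-.07)],[(.06,0,-.025),(.06,0,-.045)]]
def draw(n,img,c,yaw,lane=None,up=4):
    img=cv2.resize(img,None,fx=up,fy=up,interpolation=cv2.INTER_CUBIC)
    def pl(P,col,cl): 
        q=(proj(n,P)+.5)*up-.5; cv2.polylines(img,[np.round(q*8).astype(np.int32)],cl,col,1,cv2.LINE_AA,3)
    if c is not None:
        A,B=hookpts()
        for a in A: pl(fr(c,yaw,a),(255,0,0),True)
        for b in B: pl(fr(c,yaw,b),(255,255,0),False)
    if lane is not None:
        h,ly,bar=lane
        t=np.linspace(0,2*np.pi,40)
        pl(fr(h,ly,np.c_[.014*np.cos(t),.014*np.sin(t),0*t]),(255,0,0),True)
        pl(fr(h,ly,[(.0285,-.028,0),(.0285,.028,0),(-.0865,.028,0),(-.0865,-.028,0)]),(255,0,255),True)
        pl(fr(bar,ly,[(.005,-.05,-.005),(.005,.05,-.005),(-.005,.05,-.005),(-.005,-.05,-.005)]),(0,255,0),True)
    return img
E
python3 - <<'E'
from h import *
for n,c,b,y in(("scene",(.4695,-.3597,.09),(.6045,-.047),-82.25),("top",(.4674,-.3546,.09),(.6017,-.043),-82.3)):
    p=np.load(f"/tmp/{n}0.npz")["p"]; ya=np.radians(y); d=np.array([np.cos(ya),np.sin(ya)])
    h=np.array(b)-.214*d; print(n,h)
    im=draw(n,p,c,np.radians(154.5),(np.r_[h,.07],ya,np.r_[b,.07]))
    for i,(u0,v0,u1,v1) in enumerate([(180,290,290,400),(330,150,440,290)] if n=="scene" else [(410,210,500,300),(140,150,340,250)]):
        cv2.imwrite(f"pics/o_{n}{i}.png",im[v0*4:v1*4,u0*4:u1*4,::-1])
a=[cv2.imread(f"pics/o_{n}0.png") for n in("scene","top")]
h=max(x.shape[0] for x in a)
cv2.imwrite("pics/o_h.png",np.hstack([cv2.copyMakeBorder(x,0,h-x.shape[0],0,0,0) for x in a]))
E
```

```text
scene [0.5756419 0.1650453]
top [0.57302696 0.1690704 ]
```

View pics/o_h.png

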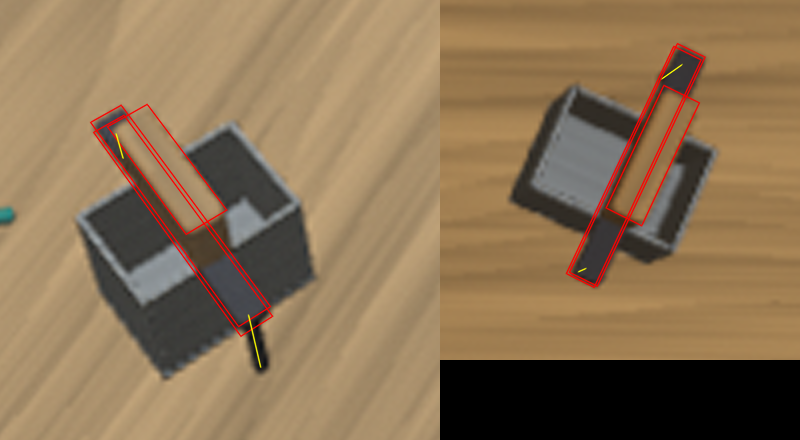

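View pics/o_scene1.png

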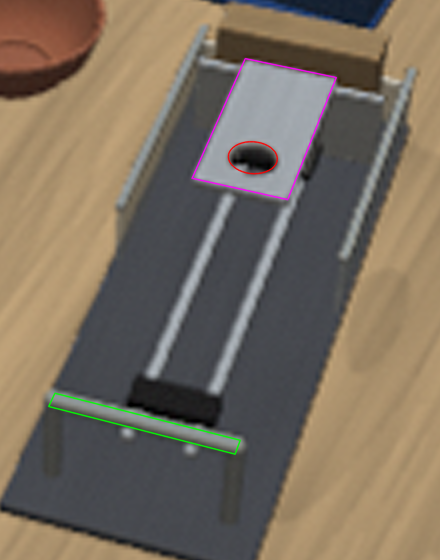

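View pics/o_top1.png

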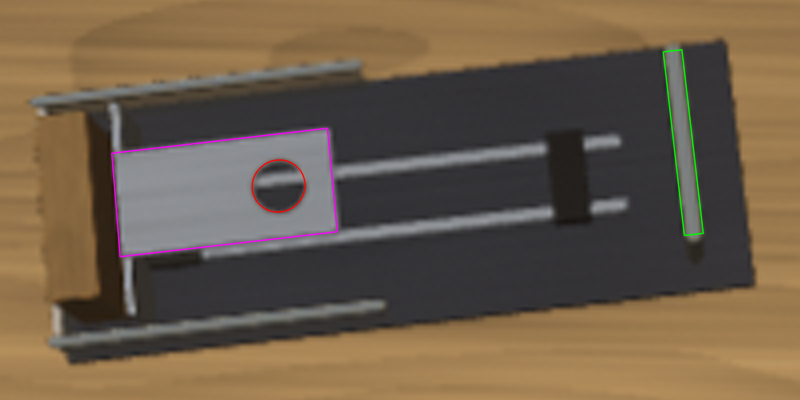

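```bash
cat >> h.py <<'E'
def Rt(yaw,s):  # tool down, jaw across hook with axis yaw
    x=np.array([0,0,-1.]); y=s*np.array([-np.sin(yaw),np.cos(yaw),0]); return np.c_[x,y,np.cross(x,y)]
HY=np.radians(154.5); LY=np.radians(-82.3); D=np.array([np.cos(LY),np.sin(LY),0])
E
python3 - <<'E'
from h import *
h=np.array([.5743,.167,0]); 
print(manip.current_tcp_rot())
for s in(1,-1):
    print(s)
    for q,y in(((.4685,-.357,.25),HY),((.4685,-.357,.074),HY),(h+.07*D+[0,0,.25],LY),(h+.07*D+[0,0,.105],LY),(h+.17*D+[0,0,.105],LY),(h+.17*D+[0,0,.08],LY)):
        r=manip.inverse_kinematics(np.array(q),Rt(y,s)); print(None if r is None else np.round(r,2))
E
```

```text
[[ 1.89781159e-05  2.87632132e-01  9.57740965e-01]
 [-2.91647384e-06  9.57740965e-01 -2.87632132e-01]
 [-1.00000000e+00  2.66548947e-06  1.90149906e-05]]
1
[-0.73  0.4   1.53  0.    1.21  1.29]
[-0.73  0.62  1.66 -0.    0.86  1.29]
[ 0.09  0.41  1.52 -0.    1.21 -0.05]
[ 0.09  0.58  1.64 -0.    0.92 -0.05]
[-0.08  0.59  1.63 -0.    0.93 -0.21]
[-0.08  0.62  1.64 -0.    0.88 -0.21]
-1
[-0.73  0.4   1.53 -0.    1.21 -1.86]
[-0.73  0.62  1.66 -0.    0.86 -1.86]
None
None
None
None
```

```bash
python3 - <<'E'
from h import *
R=Rt(HY,1); c=np.array([.4685,-.357])
manip.move_ptp([*c,.2],R)
manip.move_l([*c,.075],max_speed=.12)
print(manip.current_force())
manip.set_gripper(0.0,70)
print("w",manip.current_grip_width(),manip.current_force(),manip.current_ee_pos())
manip.move_l([*c,.12],max_speed=.1)
manip.move_l([*c,.25],max_speed=.2)
for n in("scene","top"):
    p,d=manip.grab_frame(n); np.savez(f"/tmp/{n}1.npz",p=p,d=d)
    cv2.imwrite(f"pics/{n}1.png",p[:,:,::-1])
    e=manip.current_ee_pos(); im=draw(n,p,e+[0,0,.015],HY); u,v=proj(n,e)[0].astype(int)
    cv2.imwrite(f"pics/o1_{n}.png",im[(v-60)*4:(v+60)*4,(u-60)*4:(u+60)*4,::-1])
print(manip.current_force(),manip.current_time(),manip.current_grip_width())
cv2.imwrite("pics/o1.png",np.hstack([cv2.resize(cv2.imread(f"pics/o1_{n}.png"),(400,400)) for n in("scene","top")]))
E
```

```text
[-0.23616811 -0.11233492  0.04241198]
w 0.22567268809865268 [-0.16084397  0.32207445  2.42525187] [ 0.46860937 -0.35705799  0.07526533]
[ 0.17684333  0.46231579 -1.8562203 ] 7.7833 0.22481016210394017
```

View pics/o1.png

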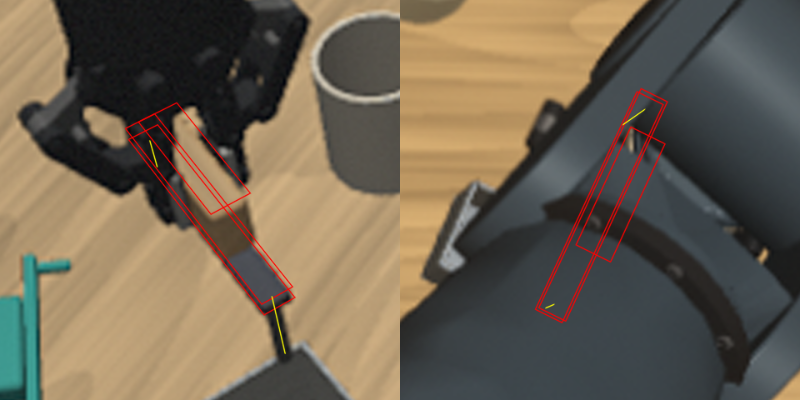

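View pics/scene1.png

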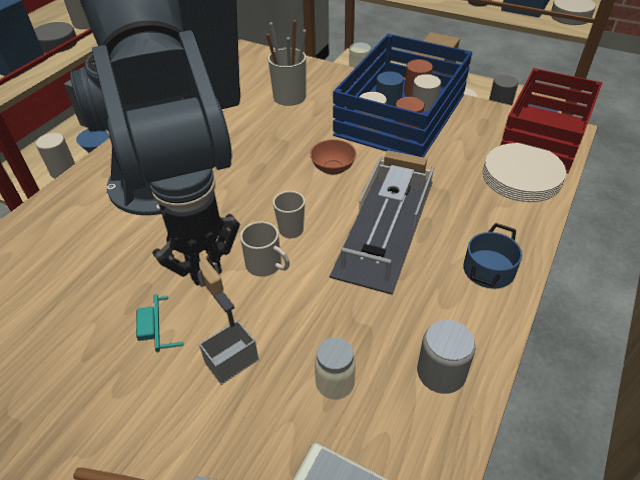

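```bash
python3 - <<'E'
from h import *
h=np.array([.5743,.167,0]); c=h+.06*D
manip.move_ptp(c+[0,0,.25],Rt(LY,1))
manip.move_l(c+[0,0,.145],max_speed=.15)
e=manip.current_ee_pos(); print(e,manip.current_force())
ims=[]
for n,hh,bb in(("scene",(.5756,.165,.07),(.6045,-.047,.07)),("top",(.573,.1691,.07),(.6017,-.043,.07))):
    p,d=manip.grab_frame(n); np.savez(f"/tmp/{n}2.npz",p=p,d=d)
    im=draw(n,p,e+[0,0,.015],LY,(np.array(hh),LY,np.array(bb))); u,v=proj(n,e)[0].astype(int)
    ims.append(cv2.resize(im[(v-80)*4:(v+60)*4,(u-70)*4:(u+70)*4,::-1],(400,400)))
cv2.imwrite("pics/o2.png",np.hstack(ims))
p=np.load("/tmp/scene2.npz")["p"];crop(p,330,130,450,250,5,"pics/c2b.png")
print(manip.current_time())
E
```

```text
[0.58289704 0.10747144 0.1458946 ] [-0.63948142 -0.750862   -1.15743778]
10.475
```

View pics/o2.png

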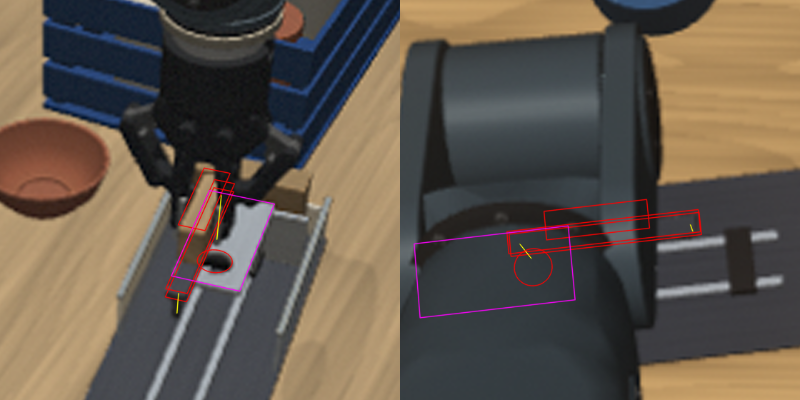

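View pics/c2b.png

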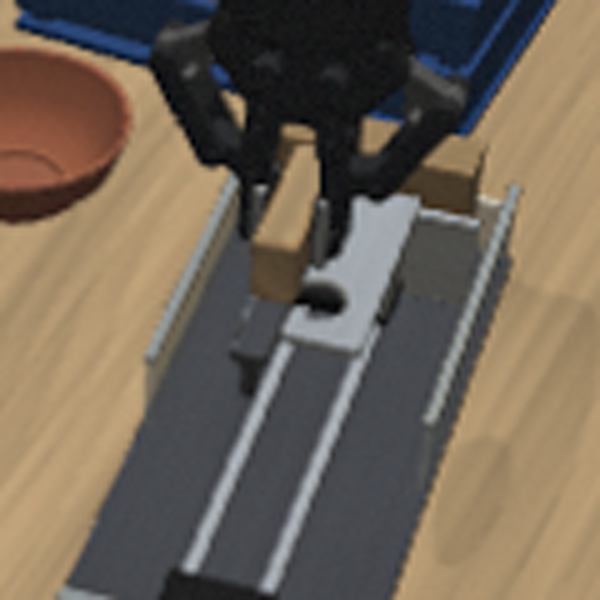

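```bash
python3 - <<'E'
from h import *
p=np.load("/tmp/scene2.npz")["p"]; e=np.array([0.5829,.10747,.1459])+[.0013,-.002,.015]
ims=[]
for dx in (None,0,.003):
    im=draw("scene",p,None if dx is None else e+dx*D,LY,None,6)
    ims.append(im[145*6:218*6,365*6:409*6,::-1])
cv2.imwrite("pics/o3.png",np.hstack(ims))
E
```

```text
(no output)
```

View pics/o3.png

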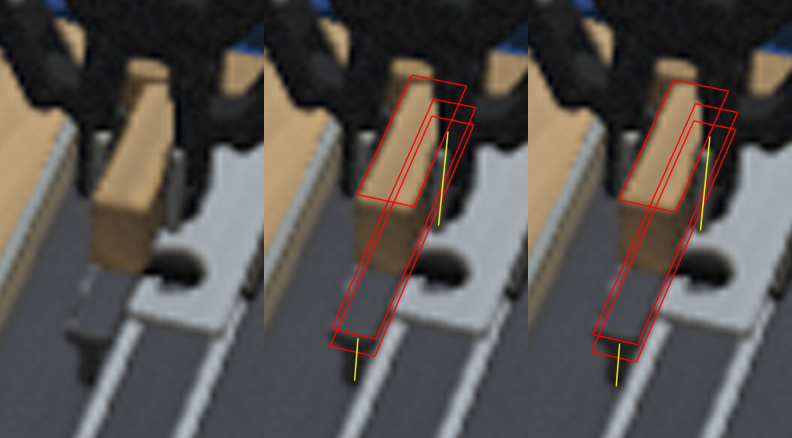

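```bash
python3 - <<'E'
from h import *
h=np.array([.5743,.167,0]); c=h+.058*D
f0=manip.current_force()
for z in(.135,.128,.122,.116,.109):
    manip.move_l(c+[0,0,z],max_speed=.06)
    f=manip.current_force()-f0; print(z,np.round(manip.current_ee_pos(),4),np.round(f,2))
    if abs(f[2])>6: print("contact"); break
p,d=manip.grab_frame("scene"); np.savez("/tmp/scene3.npz",p=p,d=d)
crop(p,340,130,440,230,6,"pics/c3b.png"); print(manip.current_time())
E
```

```text
0.135 [0.5818 0.1096 0.1346] [ 0.16 -0.47 -0.48]
0.128 [0.5818 0.1095 0.1275] [-0.95 -0.93  0.45]
0.122 [0.5818 0.1095 0.1216] [-0.92 -0.23  0.84]
0.116 [0.5818 0.1095 0.1155] [-0.51 -0.51 -0.34]
0.109 [0.5818 0.1095 0.1085] [-0.36 -1.03  0.76]
11.875
```

View pics/c3b.png

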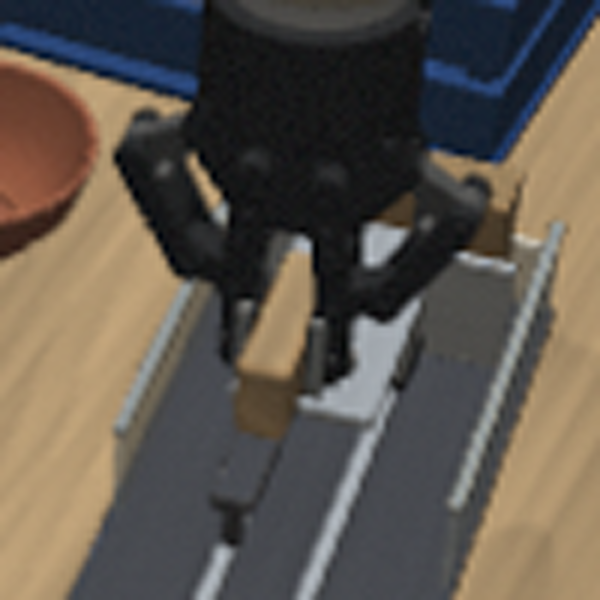

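```bash
python3 - <<'E'
from h import *
h=np.array([.5743,.167,0]); c=h+.058*D
def F():
    a=[]
    for _ in range(5): manip.dwell(.02); a.append(manip.current_force())
    return np.mean(a,0)
f0=F(); print(np.round(f0,2))
for s,v in((.03,.06),(.07,.06),(.102,.06),(.106,.03),(.108,.03),(.110,.03),(.112,.03),(.114,.03),(.116,.03),(.118,.03)):
    manip.move_l(c+s*D+[0,0,.109],max_speed=v)
    f=F()-f0; fd=f@D; print(s,np.round(f,2),round(fd,2),np.round((manip.current_ee_pos()-c)@D,4))
    if fd<-11: break
p,d=manip.grab_frame("scene"); np.savez("/tmp/scene4.npz",p=p,d=d)
crop(p,310,140,440,300,4,"pics/c4b.png"); 
p,d=manip.grab_frame("top"); np.savez("/tmp/top4.npz",p=p,d=d)
crop(p,140,130,340,260,4,"pics/c4t.png"); 
print(manip.current_time())
E
```

```text
[-0.21 -0.11 -1.31]
0.03 [-0.31  2.7   1.57] -2.72 0.0298
0.07 [-0.73  2.97  2.06] -3.05 0.0698
0.102 [-0.53  4.11  1.52] -4.14 0.1017
0.106 [-0.38  4.15  1.02] -4.16 0.1058
0.108 [-0.72  4.18  1.38] -4.24 0.108
0.11 [-0.64  3.9   1.2 ] -3.95 0.11
0.112 [-0.62  3.89  1.59] -3.94 0.112
0.114 [-0.89  8.14  0.47] -8.19 0.1133
0.116 [-0.02 14.54 -2.67] -14.41 0.1143
16.4917
```

View pics/c4b.png

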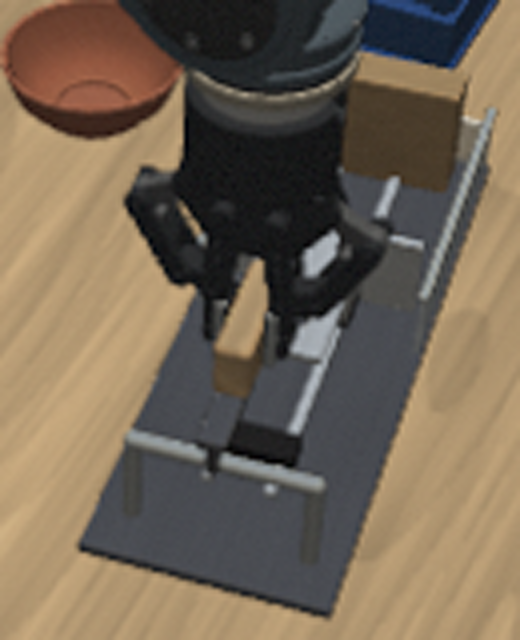

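View pics/c4t.png

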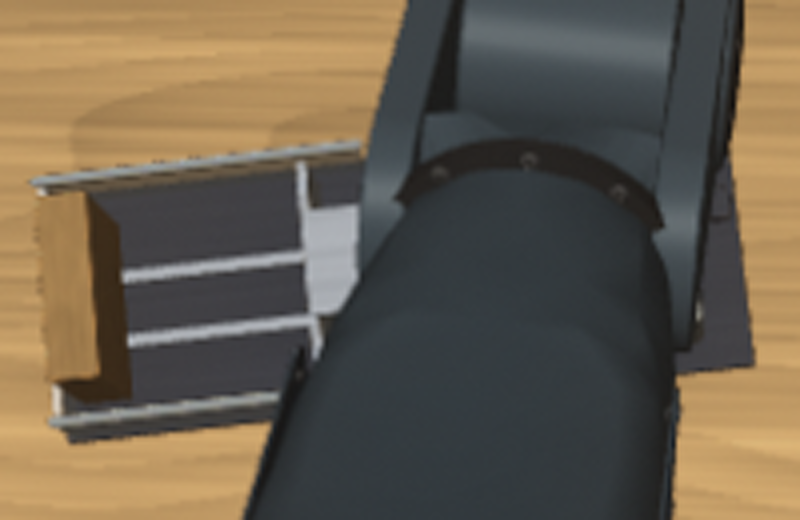

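```bash
python3 - <<'E'
from h import *
h=np.array([.5743,.167,0]); c=h+.058*D
def F():
    a=[]
    for _ in range(4): manip.dwell(.02); a.append(manip.current_force())
    return np.mean(a,0)
manip.move_l(c+.1145*D+[0,0,.109],max_speed=.03)
f0=F(); print(np.round(f0,2))
for z in(.100,.094,.088,.085,.083):
    manip.move_l(c+.1145*D+[0,0,z],max_speed=.05)
    f=F(); print(z,np.round(f,2),round(f@D,2),np.round(manip.current_ee_pos(),4))
    if f[2]-f0[2]>5: print("contact");break
p,d=manip.grab_frame("scene"); np.savez("/tmp/scene5.npz",p=p,d=d)
crop(p,330,190,420,290,6,"pics/c5b.png"); print(manip.current_time())
E
```

```text
[-0.14  8.24 -3.04]
0.1 [ 2.16 10.6  -7.08] -10.22 [ 0.5973 -0.003   0.0992]
0.094 [ 1.82 11.12 -8.36] -10.77 [ 0.5972 -0.0029  0.0932]
0.088 [ 2.   11.78 -8.33] -11.41 [ 0.5972 -0.0028  0.0871]
0.085 [ 1.93 11.89 -5.94] -11.53 [ 0.5974 -0.0028  0.0844]
0.083 [ 0.4  11.38 -3.08] -11.23 [ 0.5975 -0.0029  0.0828]
18.5583
```

View pics/c5b.png

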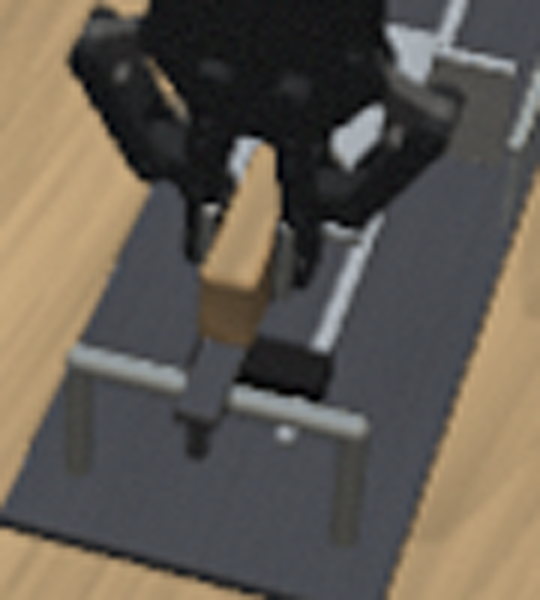

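```bash
python3 - <<'E'
from h import *
h=np.array([.5743,.167,0]); c=h+.058*D
def F():
    a=[]
    for _ in range(4): manip.dwell(.02); a.append(manip.current_force())
    return np.mean(a,0)
for s in(.112,.110,.108,.1065,.105,.1035,.102):
    manip.move_l(c+s*D+[0,0,.0825],max_speed=.03)
    f=F(); print(s,np.round(f,2),round(f@D,2),np.round(manip.current_ee_pos(),4))
    if f@D>-1.5: break
for z in(.0815,.0805,.0795,.0785,.0775):
    manip.move_l(c+s*D+[0,0,z],max_speed=.03)
    f=F(); print(z,np.round(f,2),round(f@D,2),np.round(manip.current_ee_pos(),4))
    if f[2]>2.5: break
p,d=manip.grab_frame("scene"); np.savez("/tmp/scene6.npz",p=p,d=d)
crop(p,330,190,420,290,6,"pics/c6b.png"); print(manip.current_time())
E
```

```text
0.112 [ 0.1   4.93 -0.2 ] -4.88 [ 0.5973 -0.0014  0.0825]
0.11 [ 0.58  5.13 -0.36] -5.0 [0.597  0.0006 0.0825]
0.108 [ 1.34  5.09 -0.71] -4.86 [0.5966 0.0026 0.0825]
0.1065 [ 1.55  4.63 -0.37] -4.38 [0.5964 0.0041 0.0825]
0.105 [ 2.07  1.   -1.11] -0.71 [0.5962 0.0053 0.0825]
0.0815 [1.56 0.14 0.29] 0.07 [0.5962 0.0053 0.0815]
0.0805 [ 1.87 -0.18  2.  ] 0.43 [0.5962 0.0054 0.0805]
0.0795 [-1.33  1.05  9.24] -1.22 [0.5963 0.0055 0.0802]
21.1417
```

View pics/c6b.png

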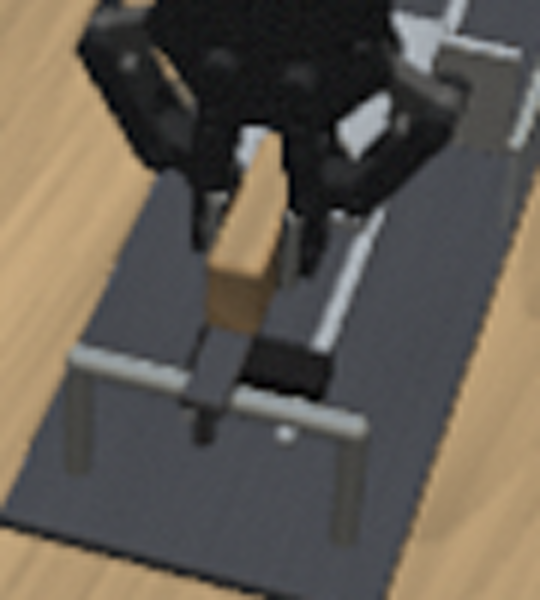

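```bash
python3 - <<'E'
from h import *
h=np.array([.5743,.167,0]); c=h+.058*D+.105*D
manip.move_l(c+[0,0,.0803],max_speed=.03)
manip.set_gripper(0.6); print(np.round(manip.current_force(),2))
e=manip.current_ee_pos(); manip.move_l(e+[0,0,.06],max_speed=.08)
manip.move_l(e+[0,0,.2],max_speed=.25)
manip.move_ptp([.35,-.3,.35],Rt(HY,1))
for n in("scene","top"):
    p,d=manip.grab_frame(n); np.savez(f"/tmp/{n}7.npz",p=p,d=d); cv2.imwrite(f"pics/{n}7.png",p[:,:,::-1])
    # fit: bar as before, hole at bar-0.121
    b=np.array((.6045,-.047,.07) if n=="scene" else (.6017,-.043,.07))
    im=draw(n,p,np.r_[(b+(.009-.06)*D)[:2],.095],LY,(b-.121*D,LY,b),5)
    u,v=proj(n,b-.06*D)[0].astype(int)
    cv2.imwrite(f"pics/o7{n}.png",im[(v-55)*5:(v+55)*5,(u-70)*5:(u+70)*5,::-1])
    X=cloud(n,d); o=fr([0,0,0],-LY,(X-b).reshape(-1,3)).reshape(X.shape)
    m=(abs(o[...,0]+.051)<.03)&(abs(o[...,1])<.03)&(X[...,2]>.1); q=o[m]; print(n,len(q),np.median(q,0)+[0,0,.07], np.polyfit(q[:,0],q[:,2],1))
print(manip.current_time(),manip.current_force())
E
```

```text
[-0.62  0.55 -0.48]
scene 220 [-0.05053409  0.00142459  0.11055965] [-0.0166492   0.03930452]
top 311 [-0.05102672 -0.00262859  0.11161069] [-0.00724702  0.04083888]
24.9833 [-0.1744379  -0.13793347 -0.11540653]
```

View pics/o7scene.png

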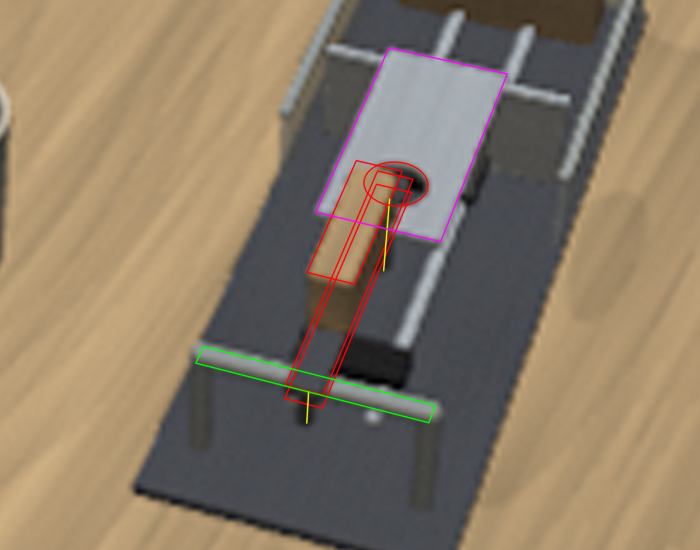

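View pics/o7top.png

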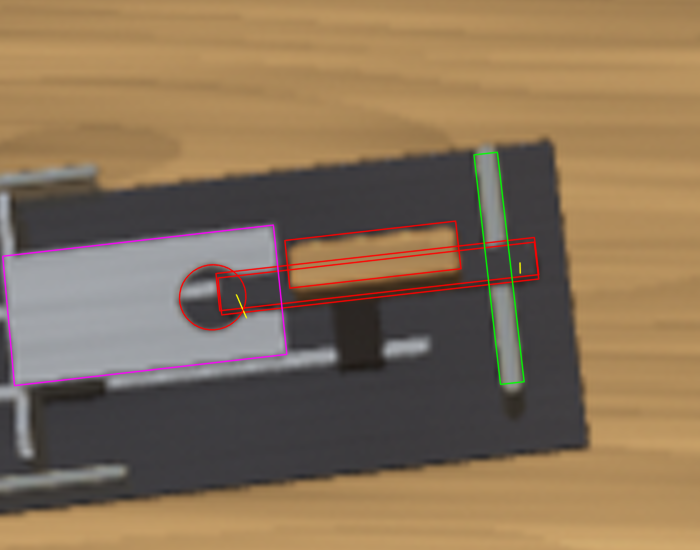

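View pics/scene7.png

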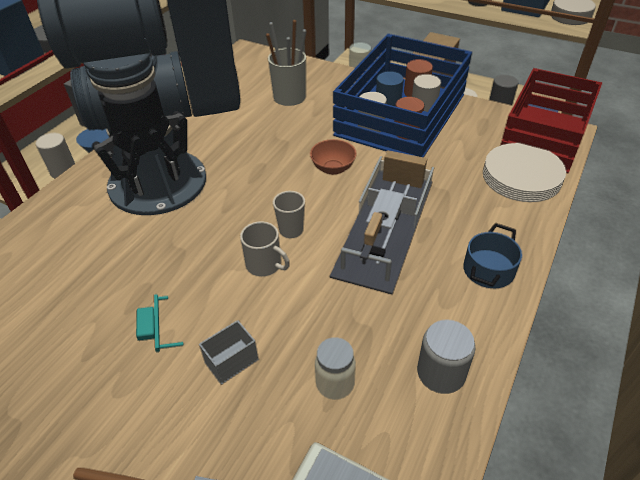

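The overlays match in both cameras: the tab sits 121 mm short of the bar and the hook is level on both. The mug, bowl, jar and cup are where they were. I'm handing in.

```bash
python3 -c "
from bench import manip
manip.sign_off(); print(manip.current_time())"
```

```text
the job is handed in; nothing more can be done
the job is handed in; nothing more can be done
```

The pusher is held open by the hook alone, and I handed the job in at about 25 s of the 45 s allowed.

**What I did:**
- I took the beech hook, not the turquoise look-alike, off the tin.
- I put its long prong down through the tab hole without touching the tab.
- I pulled the pusher out until the stop showed as a force rise from about 4 N to 14 N.
- I lowered the short prong behind the crossbar and eased back until the bar took the spring load. Then I set the strap down on tab and bar, let go and moved the arm clear.

**Last checks:**
- **Position:** in both cameras the model overlay for the expected rest position (pusher at about 0.093 m) matches the pictures, with the short prong beyond the bar.
- **Level:** depth shows the handle level to within about 1°.
- **Bystanders:** the mug, bowl, jar, cup and turquoise hook look unmoved in the scene picture.
- **Disagreement:** the two cameras differed by 3–4 mm in absolute position throughout. I averaged them for the moves and checked the final fit separately in each camera.

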